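# Clear the locating bed and seat the round blanks in its V-block

## Task

Get the steel locating bed ready for marking: with the scraper block, never with bare fingers, sweep every loose brass offcut off the bed's open end into the scrap tray and leave them there. Only then bring the round brass blanks from their mat, one to a notch in whichever notches you like, and push each one upright along the bed into its notch until it sits centred, touching both faces of the V. At the end the scraper must stand on its foot in the middle of its cork pad again; do not shift the jar, the steel block or the pliers.

Things in the scene. Friction and masses are not known exactly. Their poses are not given: they have to be found in the camera images.
- bed_mid (a point): Locating bed: fixed steel plate 170 (x) by 260 (y) mm, 24 mm thick; its place and turn vary. This point: centre of its upper face. Axes: x from front lip to notches, y along the row of notches to the scrap tray, z up. A lip 8 mm high, 6 mm thick, runs along the front edge (x = -85 to -79) and another across the -y end (y = -130 to -124); the +y end (y = +130) is open.
- vblock_mid (a point): Dark steel V-block fixed along the far edge of the bed: 45 (x) by 240 (y) mm, 32 mm high, with three upright 90-degree notches opening towards -x, 48 mm wide at the mouth, 24 mm deep. This point: centre of its underside, 62.5 mm from bed_mid along the bed's x; bed axes.
- tray_mid (a point): Scrap tray: shallow light-wood tray fixed against the open +y end of the bed, in the bed's axes; inside 160 (x) by 65 (y) mm. This point is the middle of its inner floor, 19 mm below the bed's upper face; its rim is 18 mm above the bench, lower than the bed.
- notch0 (a point): The inmost line (apex) of notch 0 of the V-block, at the level of the bed's upper face; bed axes. The notch opens towards -x, each face at 45 degrees to it. A round blank of radius r touches both faces when its axis is 1.414 r in front (-x) of this point, y = 0. The faces are smooth and lightly oiled (friction about 0.25). This notch lies at y = -75 mm on the bed.
- notch1 (a point): The inmost line (apex) of notch 1 of the V-block, at the level of the bed's upper face; bed axes. The notch opens towards -x, each face at 45 degrees to it. A round blank of radius r touches both faces when its axis is 1.414 r in front (-x) of this point, y = 0. The faces are smooth and lightly oiled (friction about 0.25). This notch lies at y = 0 mm on the bed.
- notch2 (a point): The inmost line (apex) of notch 2 of the V-block, at the level of the bed's upper face; bed axes. The notch opens towards -x, each face at 45 degrees to it. A round blank of radius r touches both faces when its axis is 1.414 r in front (-x) of this point, y = 0. The faces are smooth and lightly oiled (friction about 0.25). This notch lies at y = 75 mm on the bed.
- pad_top (a point): Scraper's pad: cork pad 160 by 130 mm, 2 mm thick, fixed to the bench at the left or the right of the bed. This point is the middle of its upper face.
- mat_top (a point): Blanks' mat: grey mat 230 (x) by 130 (y) mm, 2 mm thick, fixed to the bench on the side of the bed where the pad is not. This point is the middle of its upper face.
- scraper_mid (a point): Scraper block, 250 g, 65 mm high, standing on its pad: steel foot 56 (x) by 30 (y) by 20 (z) mm with a flat sole, and on it a wooden grip 46 (x) by 18 (y) mm that reaches from 20 to 65 mm above the sole. This point is its centre, 32.5 mm above the sole; z up. It wipes with a long (56 mm) side of its foot.
- blank_a_mid (a point): Round brass blank, upright cylinder 32 mm in diameter, 40 mm high, about 273 g; starts standing on the mat. May be absent. This point is its centre, half-way up; z is its axis.
- blank_b_mid (a point): Round brass blank, upright cylinder 36 mm in diameter, 40 mm high, about 346 g; starts standing on the mat. May be absent. This point is its centre, half-way up; z is its axis.
- blank_c_mid (a point): Round brass blank, upright cylinder 40 mm in diameter, 40 mm high, about 427 g; starts standing on the mat. May be absent. This point is its centre, half-way up; z is its axis.
- chip0_mid (a point): Loose brass offcut 14 by 12 by 7 mm, 10 g, lying on the bed in front of the V-block. May be absent. This point is its centre.
- chip1_mid (a point): Loose brass offcut 14 by 12 by 7 mm, 10 g, lying on the bed in front of the V-block. May be absent. This point is its centre.
- chip2_mid (a point): Loose brass offcut 14 by 12 by 7 mm, 10 g, lying on the bed in front of the V-block. May be absent. This point is its centre.
- chip3_mid (a point): Loose brass offcut 14 by 12 by 7 mm, 10 g, lying on the bed in front of the V-block. May be absent. This point is its centre.
- chip4_mid (a point): Loose brass offcut 14 by 12 by 7 mm, 10 g, lying on the bed in front of the V-block. May be absent. This point is its centre.
- jar_mid (a point): Bystander: glass jar with black cap, 52 mm across, 70 mm high, beyond the bed. Centre.
- dapping_mid (a point): Bystander: steel block, a 50 mm cube, beyond the bed. Centre.
- pliers_mid (a point): Bystander: pliers with black handles lying flat beyond the bed, about 130 mm long, 12 mm high. This point is near their pivot.
There are look-alikes about, which are no part of the job. Leave any pink or purple look-alike of the part that bears blank_c_mid alone.

How it is judged:
By the outcome, as a careful person would: the job done as asked, in the order asked, and still so for the second after the job is handed in, with the robot touching nothing.
Of blank_a, blank_b, blank_c only 2 to 3 are there at a start; the rules pass over those that are not, and their reading is None.
Of chip0, chip1, chip2, chip3, chip4 only 3 to 5 are there at a start; the rules pass over those that are not, and their reading is None.
At some moment in a run one of blank_a, blank_b, blank_c, scraper may be knocked a few centimetres aside while the robot is not near it.
Once in a run the grip may slacken for a moment while it holds something.
It also fails if it takes over 210 s, if anything falls off the work surface, if the arm or the gripper's body presses on something with over 40 N, if the wrist force passes 120 N, or if a joint passes its speed limit or range.

## Robot

A 6-joint arm with a two-finger parallel gripper is mounted at the origin on the work surface. World frame = base frame: x ahead of the robot, y to its left, z up, the work surface at z = 0. Lengths are in m, angles in rad, forces in N, time in s.
With the tool pointing down it reaches from about 0.325 to 0.775 m from the base axis. Payload 9.3 kg.
Tool frame: the origin (TCP) lies midway between the tips of the shut fingers; the grasp point (between the pads) lies robot.grip_point_offset behind it (robot.grip_point_offset is the distance from the TCP to the grasp point, in m); y points along the fingers, z is the direction in which the jaws open and shut, and the axes are right-handed (so a half turn about y gives the same grasp; the last joint's range is limited). The gripper opens to 85 mm and grips with 20 to 120 N. Pads are 22 mm wide; open, the fingers measure 114 mm over their backs; the gripper's body (76 mm by 85 mm) begins 54 mm behind the grasp point. The pads swing forward as they close: fully open they stand 13 mm farther back than shut.
Start: joints at [1.186, 0.259, 0.021, 1.334, 0, 1.418], TCP at [0.126, 0.535, 0.231] pointing down, gripper open.
Joint ranges: [-3.04, 3.04], [-0.91, 1.82], [-1.04, 1.36], [-1.92, 1.95], [-1.52, 1.45], [-3.14, 3.14]. Speed limits (rad/s): [2.22, 2.22, 2.79, 3.14, 3.14, 3.14].

## Interface

Orientations are given as a rotation vector (axis times angle).
In Python, from workcell import robot, read_camera, get_calibration gives the robot as it stands.
- The arm moves only by the tool apply_moves, never from a script. Its argument "steps" is a list that holds one entry, the list of rows, each a list of 5 numbers: the finger opening in cm, from 0 to 8.54, then the shift along the world's x, y, z in cm, then the turn about the world's z in degrees. A call has 1 to 8 rows; each row is the pose to reach, as a shift and turn from the pose commanded when the call began; what a row does not reach only later rows make up. A row lasts 1/8 s, in which the tool goes at most 62.5 mm and 10.7 degrees, less where a joint would pass 70% of its speed; a pose out of reach is approached as far as the arm can. A call with a gripper value outside its range is refused whole. The fingers move at their own pace and stop on an object; "squeeze" is the grip in N (left out, the last holds). Time passes only in rows, so rows that repeat a pose let the fingers close. It gives the time, the measured TCP pose, the force and the opening at its end, in the units of the state.
- robot.read_state(): the state, without advancing time (a new reading comes with each control period).
- read_camera(name): name is "scene" or "top" or "wrist"; returns the picture (480x640x3 uint8, red, green, blue); there is no depth.
- get_calibration(name): a dict with "intrinsics" (3x3 intrinsics, pixels), "eye" and "attitude" of the camera in the world. Camera axes: x right, y down, z forward; pixel columns grow to the right and rows downward; lengths in m; the calibration is good to about 2 mm. A picture is of the moment at which its call begins: read the wrist's pose just before it. get_calibration takes no time and is no camera call; for the wrist camera it gives the pose at the moment of the call.
- robot.finish_job(): hands the job in, once; it reports no verdict.
The state is a dict: "clock": time; "joint_positions": joint angles; "qd": joint speeds; "effort": joint torques, N m; "eef_pos": TCP position; "tcp_rot": TCP orientation; "ft_force": force on the tool from outside, world axes, zero at the start; "wrist_torque": the same for the moment, N m; "width": finger opening in m.
Only numpy, scipy, OpenCV 4.12 (cv2) and the standard library are available. Lean on these libraries where they do the work, as an engineer would, in place of code of your own. Each camera call takes 0.05 s, during which the arm holds its last target. There are 200 camera calls.

## Working session

There is one attempt and no reset: what is moved stays moved. The work goes in short steps, Python scripts to look and compute and a tool call to move; the robot and the scene stay as the last step left them, time stands still between calls to the robot, and variables do not carry over. Pictures are saved under pics/ and viewed, about 12 in all and at most 16, crops included, and the job is handed in when it is done.

Besides the shell and the picture viewer there is one more tool, called after ">>>" in YAML: its name, and indented under it one key for each argument. apply_moves: Moves the arm, as the interface text tells. Its arguments: {"type":"object","properties":{"steps":{"type":"array"},"squeeze":{"type":"number"}},"required":["steps"]}

```bash
mkdir -p pics; ls; python3 - <<'E'
from workcell import robot, read_camera, get_calibration
import cv2
s=robot.read_state(); print(s); print(robot.grip_point_offset)
for n in("scene","top"):
    im=read_camera(n); cv2.imwrite(f"pics/{n}0.png",im[:,:,::-1]); print(n,get_calibration(n))
E
```

```text
pics
{'clock': 0.0, 'joint_positions': array([ 1.18638795e+00,  2.59174801e-01,  2.07608964e-02,  1.33368902e+00,
       -5.25097689e-07,  1.41817585e+00]), 'qd': array([-7.24921934e-05,  6.74249023e-04, -3.87690882e-04, -2.84328954e-04,
        2.03796175e-03, -9.74597387e-05]), 'effort': array([-2.17586632e-03, -5.55645096e+01,  3.44530678e+01,  1.38491235e-02,
       -3.11249860e-04, -1.96179542e-05]), 'eef_pos': array([0.12625499, 0.53502681, 0.23067527]), 'tcp_rot': array([-1.56438643,  0.18227599, -0.1817312 ]), 'ft_force': array([0.61109915, 1.03340561, 0.21238184]), 'wrist_torque': array([-0.0302985 , -0.00550873,  0.01162142]), 'width': 0.08556345732151631}
0.0187
scene {'intrinsics': array([[576.16923174,   0.        , 313.22858818],
       [  0.        , 576.16923174, 242.76928195],
       [  0.        ,   0.        ,   1.        ]]), 'eye': array([1.10295438, 0.55081621, 1.01554004]), 'attitude': array([-1.07099429, -2.49800562,  0.91360005])}
top {'intrinsics': array([[452.60992983,   0.        , 315.82102002],
       [  0.        , 452.60992983, 248.6764854 ],
       [  0.        ,   0.        ,   1.        ]]), 'eye': array([0.34882978, 0.03302104, 1.12886841]), 'attitude': array([-2.14814758,  2.13764463, -0.19002122])}
```

View pics/scene0.png

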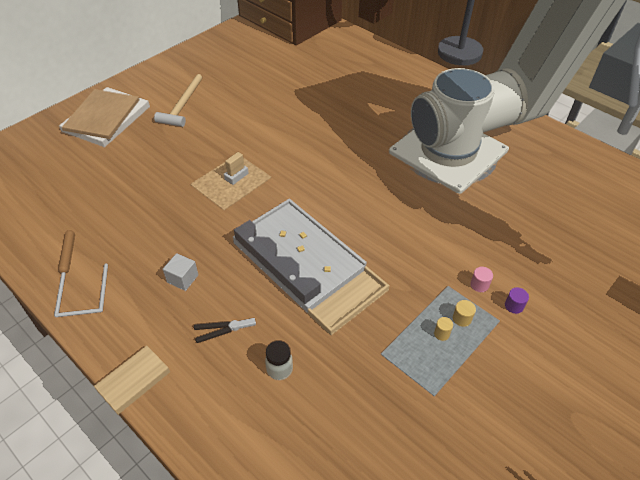

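View pics/top0.png

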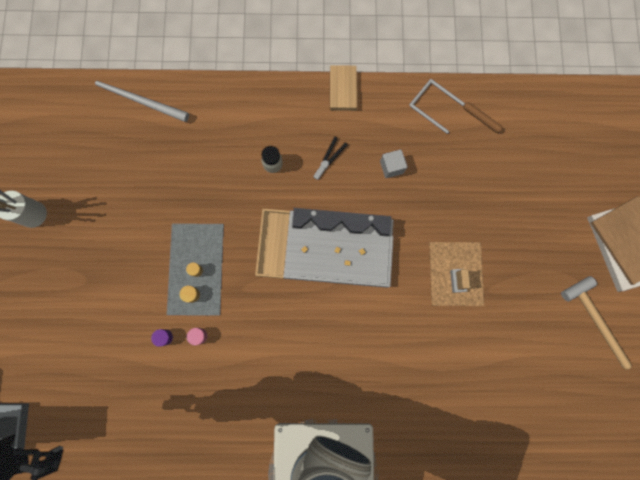

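The scene shows two brass blanks on the mat (around 444,328 and 465,312), four chips on the bed, the scraper on its pad at (235,168), and pink and purple decoys. In the top view the bed's centre is at about (340,248), with the tray to its left (+y) and the pad to its right.

```bash
cat > h.py <<'E'
from workcell import robot, read_camera, get_calibration
import cv2, numpy as np
from scipy.spatial.transform import Rotation as R
def cast(cal,uv,z):
    uv=np.atleast_2d(uv).astype(float); K=cal["intrinsics"]
    d=np.c_[(uv-[K[0,2],K[1,2]])/K[0,0],np.ones(len(uv))]@R.from_rotvec(cal["attitude"]).as_matrix().T
    e=cal["eye"]; return e+d*((z-e[2])/d[:,2])[:,None]
def proj(cal,p):
    K=cal["intrinsics"]; c=(np.atleast_2d(p)-cal["eye"])@R.from_rotvec(cal["attitude"]).as_matrix()
    return c[:,:2]/c[:,2:]*K[0,0]+[K[0,2],K[1,2]]
def hsv(im): return cv2.cvtColor(im,cv2.COLOR_RGB2HSV)
def blobs(mask,amin=15):
    n,l,st,c=cv2.connectedComponentsWithStats(mask.astype(np.uint8))
    return [(st[i,4],c[i],st[i,:4],l==i) for i in range(1,n) if st[i,4]>=amin]
def tool():
    s=robot.read_state(); M=R.from_rotvec(s["tcp_rot"]).as_matrix()
    return s,M
E
python3 - <<'E'
from h import *
s,M=tool(); print(M.round(3))
for n in("top","scene"):
    im=cv2.imread(f"pics/{n}0.png")[:,:,::-1].copy(); c=get_calibration(n); H=hsv(im).astype(int)
    brass=(H[...,0]>=15)&(H[...,0]<28)&(H[...,1]>130)&(H[...,2]>150)
    print(n,"brass")
    for a,p,b,_ in blobs(brass,5): print(a,p.round(1),b,cast(c,p,.028)[0,:2].round(4),cast(c,p,.042)[0,:2].round(4))
    for nm,m in (("dark",(H[...,2]<90)&(H[...,1]<60)),("grey",(H[...,1]<40)&(H[...,2]>120)&(H[...,2]<215))):
        for a,p,b,l in blobs(m,300):
            r=cv2.minAreaRect(np.argwhere(l)[:,::-1].astype(np.float32)); print(nm,a,p.round(1),cv2.boxPoints(r).round(1).tolist())
E
python3 - <<'E'
import cv2,numpy as np
a=cv2.imread('pics/top0.png')[195:315,245:495]; b=cv2.imread('pics/scene0.png')[145:345,185:405]
a=cv2.resize(a,(750,360),interpolation=2); cv2.imwrite('pics/ctop.png',a)
E
```

```text
[[ 0.973 -0.     0.23 ]
 [-0.23  -0.001  0.973]
 [-0.    -1.    -0.001]]
top brass
9 [304.3 249. ] [303 248   4   3] [0.5288 0.0461] [0.5265 0.0459]
10 [337.2 249.7] [336 248   3   4] [ 0.5275 -0.0349] [ 0.5253 -0.0341]
10 [361.7 251.3] [360 250   4   4] [ 0.5239 -0.0954] [ 0.5217 -0.0938]
107 [192.9 268.8] [187 263  12  12] [0.4783 0.3174] [0.4767 0.3138]
7 [347.1 262.7] [346 262   3   3] [ 0.4953 -0.0592] [ 0.4934 -0.0581]
183 [188.1 293.6] [181 287  15  15] [0.418 0.326] [0.4171 0.3222]
dark 309 [271.9 157.8] [[258.29998779296875, 153.60000610351562], [272.1000061035156, 143.60000610351562], [286.5, 163.39999389648438], [272.70001220703125, 173.39999389648438]]
dark 350 [ 34.6 209.3] [[17.200000762939453, 211.39999389648438], [24.100000381469727, 195.8000030517578], [49.400001525878906, 207.10000610351562], [42.5, 222.6999969482422]]
dark 1599 [341.8 221.2] [[292.3999938964844, 227.3000030517578], [294.1000061035156, 207.6999969482422], [391.3999938964844, 216.5], [389.6000061035156, 236.10000610351562]]
dark 2212 [ 21.5 446.2] [[-0.0, 403.0], [61.0, 403.0], [61.0, 479.0], [0.0, 4
[... 28230 characters left out ...]
[305.70001220703125, 181.3000030517578], [368.8999938964844, 266.20001220703125], [309.20001220703125, 310.6000061035156]]
grey 668 [182.2 269. ] [[162.0, 268.1000061035156], [180.8000030517578, 248.39999389648438], [203.8000030517578, 270.29998779296875], [185.0, 290.0]]
grey 494 [ 80.4 297.1] [[48.70000076293945, 270.79998779296875], [107.0, 263.79998779296875], [112.5, 309.79998779296875], [54.20000076293945, 316.79998779296875]]
grey 16859 [ 57.3 413.8] [[-0.0, 280.0], [173.0, 280.0], [173.0, 479.0], [0.0, 479.0]]
grey 5118 [437.8 344.3] [[380.79998779296875, 353.20001220703125], [448.1000061035156, 275.79998779296875], [499.5, 320.3999938964844], [432.20001220703125, 397.8999938964844]]
```

View pics/ctop.png

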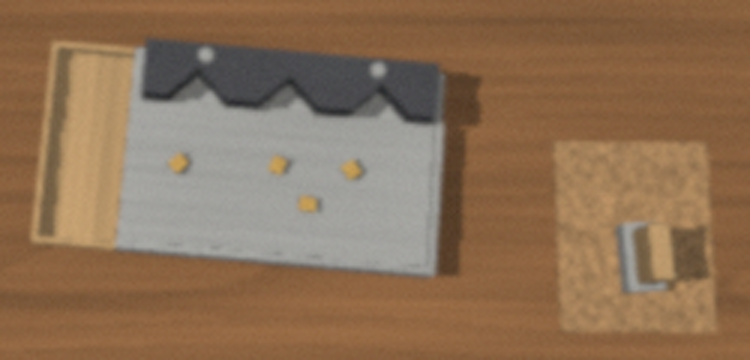

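The crop confirms the layout. Chips are at crop pixels (178,163), (278,165), (352,170) and (308,204), and the scraper's foot is at about (645,257), with its long side along world x.

```bash
python3 - <<'E'
from h import *
c=get_calibration("top"); f=lambda u,v,z:cast(c,(245+u/3-1/3,195+v/3-1/3),z)[0,:2]
P=cast(c,[[283.4,277.8],[289.2,210.8],[395.3,220],[389.5,287]],.026)[:,:2]
print("bed corners",P.round(4).tolist(),"mid",P.mean(0).round(4))
e=P[0]-P[3]; print("y axis yaw",np.degrees(np.arctan2(-e[0],e[1])),np.linalg.norm(e),np.linalg.norm(P[1]-P[0]))
# vblock apexes on its top and outer corners z=.056
for p in[(197,72),(289,80),(380,89)]: print("apex",f(*p,.056).round(4))
print("vblock corner",f(147,39,.056).round(4),f(440,64,.056).round(4))
for p in[(178,163),(278,165),(352,170),(308,204)]: print("chip",f(*p,.031).round(4))
print("pad",[f(*p,.002).round(4) for p in[(555,141),(708,143),(717,331),(561,330)]])
print("foot left edge",f(618,224,.02).round(4),f(624,291,.02).round(4)); print("grip top",f(662,252,.065).round(4), [f(*p,.065).round(4) for p in [(648,226),(672,226),(675,277),(652,280)]])
E
```

```text
bed corners [[0.4576, 0.0967], [0.6257, 0.0847], [0.604, -0.1808], [0.4364, -0.1625]] mid [ 0.5309 -0.0405]
y axis yaw -4.674685686699715 0.26000442623646247 0.16857964488701493
apex [0.5989 0.0318]
apex [ 0.5928 -0.0427]
apex [ 0.5859 -0.1164]
vblock corner [0.6261 0.0726] [ 0.607  -0.1656]
chip [0.5283 0.0469]
chip [ 0.5271 -0.0351]
chip [ 0.5233 -0.0958]
chip [ 0.495  -0.0594]
pad [array([ 0.5538, -0.2716]), array([ 0.5529, -0.4017]), array([ 0.3947, -0.4004]), array([ 0.395 , -0.2707])]
foot left edge [ 0.4813 -0.3163] [ 0.4261 -0.3188]
grip top [ 0.4539 -0.336 ] [array([ 0.4745, -0.3259]), array([ 0.4746, -0.345 ]), array([ 0.4342, -0.3453]), array([ 0.4317, -0.327 ])]
```

>>> apply_moves:
  steps:
    - [[8.5,8,-3,1,2],[8.5,14,-8,2,4],[8.5,19,-12,4,8],[8.5,24,-16,6,12],[8.5,28,-20,7,15],[8.5,29,-24,7,15],[8.5,29,-24,7,15],[8.5,29,-24,7,15]]

```text
clock: 1.1
eef_pos: [0.4167, 0.2946, 0.3011]
tcp_rot: [-1.571, -0.021, 0.022]
ft_force: [0.4, 0.8, -1.0]
width: 0.0851
```

```bash
cat > snap.py <<'E'
from h import *; import sys
s,M=tool(); c=get_calibration("wrist"); im=read_camera("wrist"); n=sys.argv[1]
cv2.imwrite(f"pics/{n}.png",im[:,:,::-1]); np.savez(f"pics/{n}.npz",**c)
print(s["clock"].round(2) if hasattr(s["clock"],'round') else s["clock"],s["eef_pos"].round(4),s["joint_positions"].round(2),c["eye"].round(3),"yaw",np.degrees(np.arctan2(-M[0,2],M[1,2])).round(2))
E
python3 snap.py w1
```

```text
1.1 [0.4167 0.2946 0.3011] [0.45 0.18 0.09 1.48 0.   0.42] [0.332 0.293 0.443] yaw 1.59
```

View pics/w1.png

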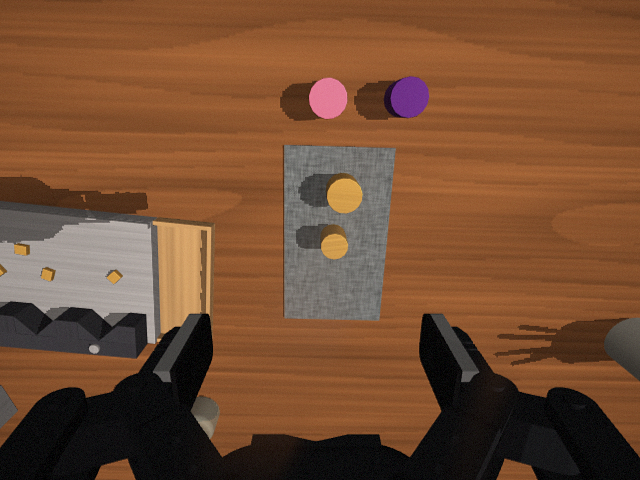

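The wrist view shows two brass blanks at (344,195) and (334,246). The bed's end and the tray are at the left.

```bash
cat >> h.py <<'E'
def load(n):
    return cv2.imread(f"pics/{n}.png")[:,:,::-1].copy(),dict(np.load(f"pics/{n}.npz"))
def brass(im,z,amin=60,lo=15,show=True,smin=110):
    im,c=load(im) if isinstance(im,str) else im
    H=hsv(im).astype(int); m=(H[...,0]>=lo)&(H[...,0]<30)&(H[...,1]>smin)&(H[...,2]>195); out=[]
    for a,p,b,l in blobs(m,amin):
        q=cast(c,p,z)[0]; w=np.linalg.norm(cast(c,p+[(a/np.pi)**.5,0],z)[0]-q)*2
        if show: print(a,p.round(1),b,q[:2].round(4),"eqdia",w.round(4))
        out.append((a,p,q,w))
    return out
E
python3 -c "
from h import *
brass('w1',.042)"
```

```text
936 [344.3 195.4] [327 179  35  34] [0.4178 0.3265] eqdia 0.0381
3354 [182.9 267.8] [153 221  58 112] [0.5096 0.1405] eqdia 0.0772
506 [334.2 246.1] [322 234  26  25] [0.4776 0.3179] eqdia 0.0294
85 [ 20.1 249.6] [ 14 245  12  10] [ 0.4916 -0.0463] eqdia 0.0121
83 [ 46.3 274.6] [ 41 269  11  12] [ 0.5228 -0.0226] eqdia 0.0122
83 [113.  277.1] [107 272  13  12] [0.5239 0.0562] eqdia 0.0123
```

>>> apply_moves:
  steps:
    - [[8.5,1,-5,0,0],[8.5,3,-11,0,0],[8.5,5,-17,0,0],[8.5,7,-23,0,-2],[8.5,8,-29,0,-5],[8.5,8.5,-33.5,0,-7],[8.5,8.5,-33.5,0,-7],[8.5,8.5,-33.5,0,-7]]

```text
clock: 2.15
eef_pos: [0.5013, -0.0382, 0.3011]
tcp_rot: [-1.569, 0.072, -0.071]
ft_force: [-0.0, -0.2, -1.0]
width: 0.0852
```

```bash
python3 snap.py w2; python3 -c "
from h import *
brass('w2',.031)"
```

```text
2.15 [ 0.5013 -0.0382  0.3011] [-0.24  0.17  0.08  1.48  0.   -0.15] [ 0.417 -0.03   0.443] yaw -5.19
77 [637.4 145.1] [635 135   5  21] [0.4824 0.3145] eqdia 0.0108
3645 [460.2 203.1] [425 142  73 138] [0.5296 0.1252] eqdia 0.0778
504 [434.1 196.7] [425 148  21 124] [0.5193 0.0955] eqdia 0.0288
106 [298.9 189.3] [293 185  12  10] [ 0.4968 -0.0564] eqdia 0.0131
101 [393.7 209.1] [387 203  14  13] [0.5297 0.0495] eqdia 0.013
94 [322.9 214.4] [318 209  11  12] [ 0.5284 -0.032 ] eqdia 0.0126
99 [270.4 216.1] [264 210  14  13] [ 0.525  -0.0926] eqdia 0.013
```

View pics/w2.png

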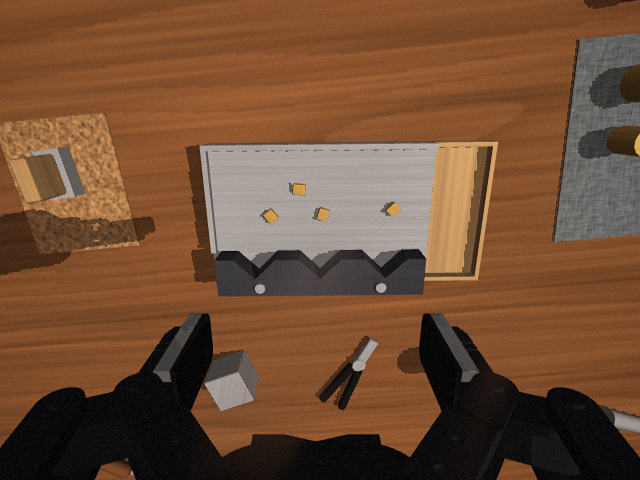

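The chips are at (299,189), (394,209), (323,214) and (270,216). The notches lie at columns of about 259, 320 and 381, the bed's left end is at x≈201, and the open end is at x≈437.

```bash
python3 - <<'E'
from h import *
im,c=load("w2"); g=cv2.cvtColor(im,cv2.COLOR_RGB2GRAY)
H=hsv(im).astype(int)
# vblock contour: dark region, polygon
m=((g<95)&(H[...,1]<90)).astype(np.uint8); m[:240]=0; m[300:]=0; m[:,:205]=0; m[:,435:]=0
ct=max(cv2.findContours(m,0,2)[0],key=cv2.contourArea); ap=cv2.approxPolyDP(ct,3,True)[:,0]; print(ap.tolist())
for p in ap: print(p,cast(c,p,.056)[0,:2].round(4))
print("bed pts")
for p,z in(((201,146),.032),((438,143),.032),((428,277),.024),((497,142),.018),((478,278),.018)): print(p,cast(c,p,z)[0,:2].round(4))
cr=np.vstack([cv2.resize(im[130:300,190:510],None,fx=2.4,fy=2.4,interpolation=2)]); cv2.imwrite("pics/cw2.png",cr[:,:,::-1])
E
```

```text
[[425, 258], [418, 249], [381, 252], [377, 256], [384, 257], [388, 252], [391, 255], [387, 257], [392, 257], [375, 261], [362, 250], [337, 250], [320, 267], [299, 250], [260, 253], [252, 261], [238, 251], [217, 251], [214, 261], [218, 295], [422, 294]]
[425 258] [0.583  0.0785]
[418 249] [0.5713 0.0707]
[381 252] [0.5711 0.0293]
[377 256] [0.5755 0.0247]
[384 257] [0.5775 0.0325]
[388 252] [0.5719 0.0371]
[391 255] [0.5758 0.0404]
[387 257] [0.5778 0.0358]
[392 257] [0.5783 0.0415]
[375 261] [0.5814 0.0222]
[362 250] [0.5668 0.0082]
[337 250] [ 0.5642 -0.0197]
[320 267] [ 0.583  -0.0405]
[299 250] [ 0.5603 -0.0621]
[260 253] [ 0.5598 -0.1061]
[252 261] [ 0.5686 -0.1165]
[238 251] [ 0.5552 -0.1303]
[217 251] [ 0.553  -0.1538]
[214 261] [ 0.5647 -0.1593]
[218 295] [ 0.6075 -0.1624]
[422 294] [0.6281 0.0753]
bed pts
(201, 146) [ 0.4398 -0.1569]
(438, 143) [0.4602 0.0986]
(428, 277) [0.6226 0.0914]
(497, 142) [0.4666 0.1686]
(478, 278) [0.6327 0.1561]
```

View pics/cw2.png

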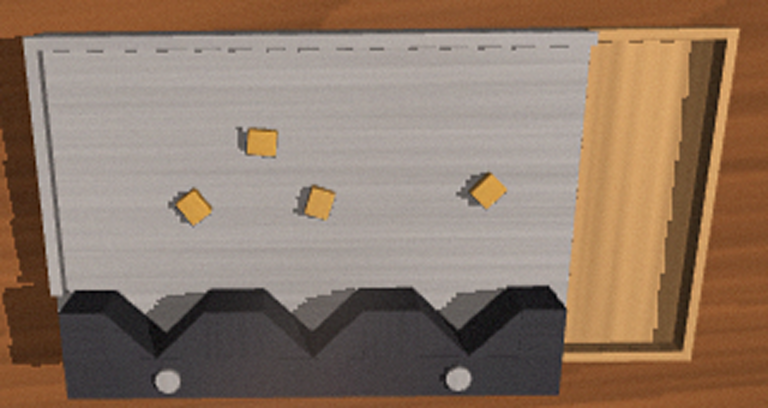

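```bash
cat >> h.py <<'E'
def bedfit(n,uv,bz):
    im,c=load(n); b=np.array(bz,float); w=np.array([cast(c,p,q[2])[0,:2] for p,q in zip(uv,b)])
    B=b[:,:2]-b[:,:2].mean(0); W=w-w.mean(0); psi=np.arctan2((B[:,0]*W[:,1]-B[:,1]*W[:,0]).sum(),(B*W).sum())
    Rm=np.array([[np.cos(psi),-np.sin(psi)],[np.sin(psi),np.cos(psi)]]); t=w.mean(0)-Rm@b[:,:2].mean(0)
    print("yaw",np.degrees(psi).round(2),"mid",t.round(4),"resid mm",((w-t)@Rm*1e3-b[:,:2]*1e3).round(1).tolist()); return psi,t,Rm
E
python3 - <<'E'
from h import *
cr=[(156,354),(312,354),(466,352),(69,398),(559,395),(25,38),(598,31)]
uv=[(190+(u+.5)/2.4-.5,130+(v+.5)/2.4-.5) for u,v in cr]
b=[(.064,-.075,.056),(.064,0,.056),(.064,.075,.056),(.085,-.12,.056),(.085,.12,.056),(-.085,-.13,.032),(-.085,.13,.032)]
psi,t,Rm=bedfit("w2",uv,b)
for a,p,q,w in brass("w2",.031,show=False):
    if w<.02: print((q[:2]-t)@Rm*1e3)
E
```

```text
yaw -4.8 mid [ 0.5329 -0.0364] resid mm [[-1.6, 0.0], [-1.0, -0.2], [-1.4, -1.5], [0.5, 1.1], [0.9, 0.0], [1.8, 1.2], [0.8, -0.6]]
[-79.70994913 345.46420002]
[-34.34295497 -22.97838871]
[-10.45136948  85.33327538]
[-4.87690185  4.00386823]
[ -3.26449031 -56.6378327 ]
```

>>> apply_moves:
  steps:
    - [[8.5,-1,-5,0,1],[8.5,-2,-11,0,2],[8.5,-3,-17,0,4],[8.5,-3,-23,-1,6],[8.5,-3.5,-28,-3,7],[8.5,-3.5,-29.5,-3,7],[8.5,-3.5,-29.5,-3,7],[8.5,-3.5,-29.5,-3,7]]

```text
clock: 3.2
eef_pos: [0.4671, -0.3329, 0.2722]
tcp_rot: [-1.571, -0.026, 0.024]
ft_force: [-0.7, 0.2, 0.2]
width: 0.0848
```

```bash
python3 snap.py w3
```

```text
3.2 [ 0.4671 -0.3329  0.2722] [-0.77  0.29  0.17  1.45  0.   -0.8 ] [ 0.382 -0.335  0.414] yaw 1.83
```

View pics/w3.png

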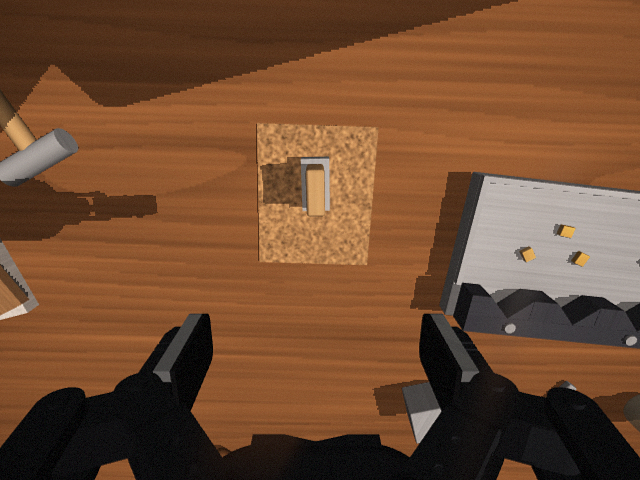

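The wrist view shows the scraper upright on the cork: grip top at about (316,191), foot at (301..330,157..212), pad corners (258,124), (378,128), (367,265) and (259,263).

```bash
python3 - <<'E'
from h import *
im,c=load("w3"); H=hsv(im).astype(int)
P=cast(c,[(258,124),(378,128),(367,265),(259,263)],.002)[:,:2]; print("pad",P.round(4).tolist(),P.mean(0).round(4))
fo=((H[...,1]<70)&(H[...,2]>110)); fo[:, :290]=0; fo[:,345:]=0; fo[:145]=0; fo[230:]=0
ys,xs=np.nonzero(fo); print("foot px",xs.min(),xs.max(),ys.min(),ys.max())
print("foot corners -x edge",cast(c,(301,158),.022)[0,:2].round(4),cast(c,(330,158),.022)[0,:2].round(4),cast(c,(329,212),.022)[0,:2].round(4))
gm=((H[...,1]>70)&(H[...,1]<140)&(H[...,2]>170)); gm[:, :303]=0; gm[:,327:]=0; gm[:160]=0; gm[222:]=0
a,p,b,l=max(blobs(gm),key=lambda t:t[0]); r=cv2.minAreaRect(np.argwhere(l)[:,::-1].astype(np.float32)); bp=cv2.boxPoints(r)
print(a,p,bp.round(1).tolist()); q=cast(c,bp,.067)[:,:2]; print(q.round(4).tolist(),q.mean(0).round(4))
E
```

```text
pad [[0.3964, -0.3965], [0.3965, -0.2684], [0.5554, -0.268], [0.5568, -0.3986]] [ 0.4763 -0.3329]
foot px 301 329 158 210
foot corners -x edge [ 0.4282 -0.3494] [ 0.4273 -0.3191] [ 0.4854 -0.3177]
720 [315.70416667 192.2125    ] [[307.0, 170.10000610351562], [323.1000061035156, 169.60000610351562], [324.6000061035156, 214.8000030517578], [308.3999938964844, 215.3000030517578]]
[[0.4339, -0.342], [0.4329, -0.3269], [0.4766, -0.3239], [0.4776, -0.3396]] [ 0.4552 -0.3331]
```

>>> apply_moves:
  steps:
    - [[8.5,-1,0.1,-6,0],[8.5,-1,0.1,-12,0],[8.5,-1,0.1,-18,0],[8.5,-1,0.1,-22,0],[8.5,-1,0.1,-24,0],[8.5,-1,0.1,-24,0],[2,-1,0.1,-24,0],[1.2,-1,0.1,-24,0]]
  squeeze: 50

```text
clock: 4.25
eef_pos: [0.4571, -0.334, 0.0327]
tcp_rot: [-1.572, -0.025, 0.023]
ft_force: [-0.5, 0.3, 0.3]
width: 0.0512
```

>>> apply_moves:
  steps:
    - [[0.5,0,0,0,0],[0.5,0,0,0,0],[0.5,0,0,0,0]]
  squeeze: 60

```text
clock: 4.62
eef_pos: [0.4566, -0.334, 0.032]
tcp_rot: [-1.571, -0.024, 0.023]
ft_force: [-0.8, 0.2, 5.3]
width: 0.0171
```

>>> apply_moves:
  steps:
    - [[0.5,0,0,3,0],[0.5,0,0,7,-1],[0.5,1,3,10,-2],[0.5,2,8,10,-4],[0.5,4,14,10,-6],[0.5,5,19,10,-6.5],[0.5,5,20.1,10,-6.5],[0.5,5,20.1,10,-6.5]]

```text
clock: 5.62
eef_pos: [0.5062, -0.1323, 0.1312]
tcp_rot: [-1.57, 0.065, -0.064]
ft_force: [0.9, -0.0, -1.2]
width: 0.0173
```

```bash
python3 snap.py w4; python3 -c "
from h import *
t=np.array([.533,-.0364]);p=np.radians(-4.8);Rm=np.array([[np.cos(p),-np.sin(p)],[np.sin(p),np.cos(p)]])
for a,px,q,w in brass('w4',.031,show=False):print(a,px.round(),((q[:2]-t)@Rm*1e3).round(1))"
```

```text
5.625 [ 0.5062 -0.1323  0.1312] [-0.42  0.26 -0.23  1.07 -0.   -0.33] [ 0.422 -0.125  0.273] yaw -4.69
288 [425. 219.] [-34.7 -23.5]
255 [575. 253.] [-10.3  84.6]
251 [373. 262.] [ -3.4 -57. ]
250 [459. 260.] [-5.   3.6]
64 [635. 305.] [ 31.4 138.7]
```

View pics/w4.png

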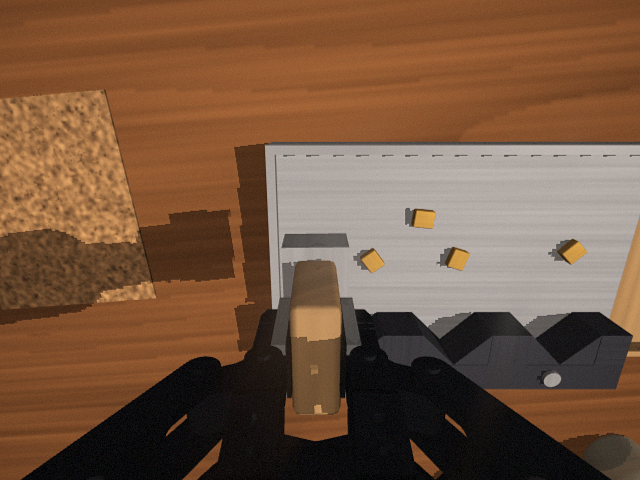

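The scraper is held upright over the bed's -y end and the chips are all ahead of it at (425,219), (575,253), (373,262) and (459,260). I'm lowering it now.

>>> apply_moves:
  steps:
    - [[0.5,0,0,-4,0],[0.5,0,0,-6.5,0],[0.5,0,0,-7.2,0],[0.5,0,0,-7.4,0],[0.5,0,0,-7.5,0],[0.5,0,0,-7.5,0]]

```text
clock: 6.42
eef_pos: [0.5068, -0.133, 0.057]
tcp_rot: [-1.57, 0.065, -0.067]
ft_force: [-0.5, -0.2, -2.0]
width: 0.0176
```

>>> apply_moves:
  steps:
    - [[0.5,0,0,-0.2,0],[0.5,0,0,-0.2,0],[0.5,0.08,1,-0.2,0],[0.5,0.25,3,-0.2,0],[0.5,0.42,5,-0.2,0],[0.5,0.59,7,-0.2,0],[0.5,0.75,9,-0.2,0],[0.5,0.92,11,-0.2,0]]

```text
clock: 7.42
eef_pos: [0.5154, -0.0207, 0.0543]
tcp_rot: [-1.57, 0.065, -0.065]
ft_force: [0.5, 0.5, -0.7]
width: 0.017
```

>>> apply_moves:
  steps:
    - [[0.5,0.17,2,0,0],[0.5,0.33,4,0,0],[0.5,0.5,6,0,0],[0.5,0.64,7.6,0,0],[0.5,0.76,9,0,0],[0.5,0.87,10.4,0,0],[0.5,0.97,11.6,0,0],[0.5,1.05,12.4,0,0]]

```text
clock: 8.43
eef_pos: [0.5261, 0.102, 0.0542]
tcp_rot: [-1.57, 0.065, -0.065]
ft_force: [0.9, -0.3, -1.1]
width: 0.0173
```

```bash
cat > chk.py <<'E'
from h import *; import sys
t=np.array([.533,-.0364]);p=np.radians(-4.8);Rm=np.array([[np.cos(p),-np.sin(p)],[np.sin(p),np.cos(p)]])
z=float(sys.argv[2]) if len(sys.argv)>2 else .031
for a,px,q,w in brass(sys.argv[1],z,show=False):print(a,px.round(),((q[:2]-t)@Rm*1e3).round(1),q[:2].round(4),w.round(4))
s=robot.read_state();print("tcp bed",((s["eef_pos"][:2]-t)@Rm*1e3).round(1),s["eef_pos"].round(4),s["clock"])
E
python3 snap.py w5; python3 chk.py w5
```

```text
8.425 [0.5261 0.102  0.0542] [ 0.03  0.35 -0.33  0.9   0.    0.12] [0.442 0.109 0.196] yaw -4.77
9443 [382. 225.] [-53.3 168.4] [0.4939 0.1359] 0.0512
429 [315. 196.] [-67.3 137.3] [0.4774 0.106 ] 0.0106
139 [353. 277.] [-26.9 155.7] [0.5192 0.121 ] 0.0065
78 [331. 428.] [ 68.7 146.1] [0.6137 0.1034] 0.0057
tcp bed [-18.4 137.8] [0.5262 0.1025 0.0543] 8.475
```

View pics/w5.png

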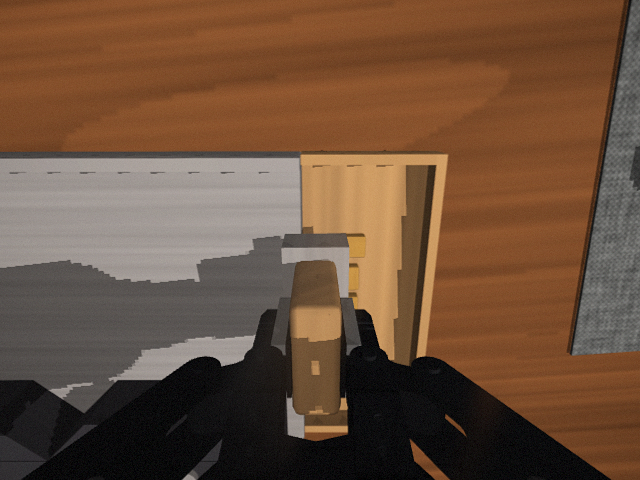

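Two chips show in the tray at (357,245) and (352,277), and the bed behind the scraper is clear. I'll lift, back off and check that all four are in.

>>> apply_moves:
  steps:
    - [[0.5,0,0,3,0],[0.5,0,0,8,0],[0.5,0,-3,13,0],[0.5,-2,-8,16,0],[0.5,-3,-10,18,0],[0.5,-3,-10,18,0],[0.5,-3,-10,18,0]]

```text
clock: 9.35
eef_pos: [0.496, 0.0015, 0.2337]
tcp_rot: [-1.569, 0.066, -0.065]
ft_force: [0.8, 0.1, -2.3]
width: 0.017
```

```bash
python3 snap.py w6; python3 - <<'E'
from h import *
im,c=load("w6"); pr=proj(c,np.array([[.45,.2,.024],[.64,.2,.024],[.45,-.18,.024],[.64,-.18,.024]])); print(pr.round())
cv2.imwrite("pics/w6v.png",im[:,:,::-1])
E
```

```text
9.35 [0.496  0.0015 0.2337] [-0.17  0.17 -0.09  1.31  0.   -0.08] [0.412 0.009 0.376] yaw -4.81
[[526. 138.]
 [508. 318.]
 [121. 173.]
 [164. 343.]]
```

View pics/w6v.png

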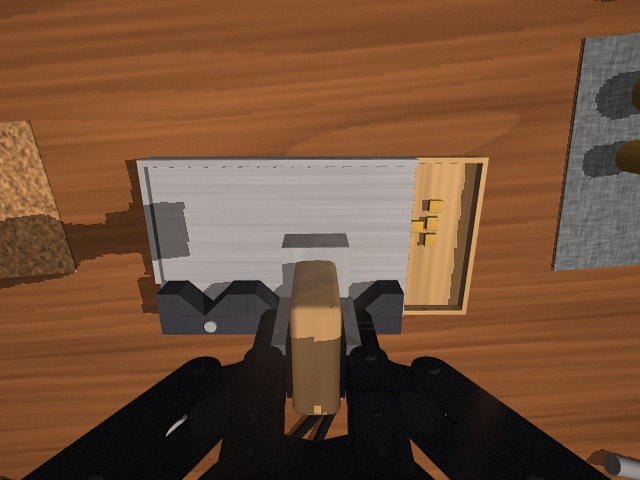

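Four chips are in the tray, at (435,205), (431,224), (429,240) and (416,226). The last is close to the bed's edge, so I'm zooming in on it.

```bash
python3 - <<'E'
from h import *
im,c=load("w6"); im2=cv2.resize(im[180:270,380:480],None,fx=6,fy=6,interpolation=2); 
s=read_camera("scene"); cs=get_calibration("scene"); p=proj(cs,np.array([.5335,.115,.005]))[0].astype(int); print(p)
s2=cv2.resize(s[p[1]-45:p[1]+45,p[0]-50:p[0]+50],(200*2,180*2),interpolation=2)
cv2.imwrite("pics/w6z.png",np.hstack([im2[:360*1+180, :], np.pad(s2,((0,180),(0,0),(0,0)))])[:540,:800+200][:, :800,::-1])
E
```

```text
[347 293]
```

View pics/w6z.png

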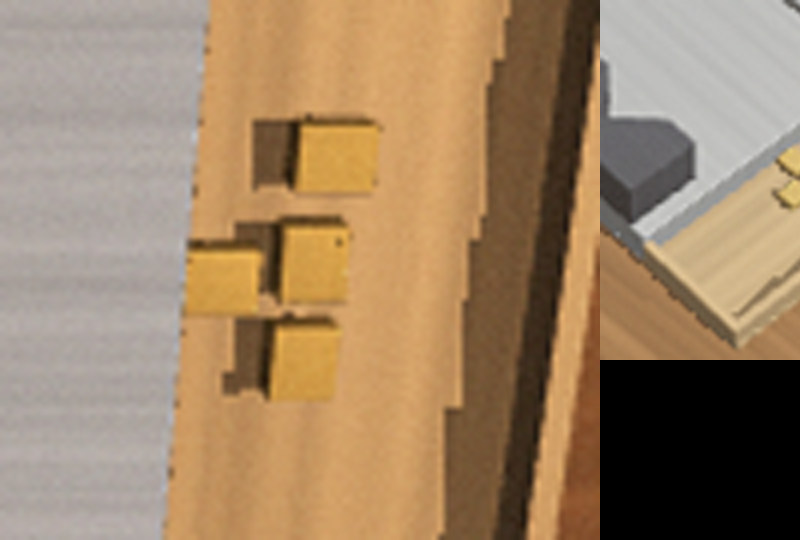

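The zoom shows all four lying on the tray floor, the leftmost partly hidden by the bed's edge and so below it. The scraper goes back now.

>>> apply_moves:
  steps:
    - [[0.5,0,-5,0,0],[0.5,0,-11,0,1],[0.5,-1,-17,0,2],[0.5,-2,-23,0,3],[0.5,-2,-29,-3,4],[0.5,-2,-33.5,-8,4.8],[0.5,-2,-33.5,-13,4.8],[0.5,-2,-33.5,-15,4.8]]

```text
clock: 10.45
eef_pos: [0.4747, -0.3325, 0.0794]
tcp_rot: [-1.566, 0.004, 0.004]
ft_force: [1.1, 0.9, -1.5]
width: 0.0174
```

```bash
python3 snap.py w7; python3 - <<'E'
from h import *
im,c=load("w7"); print(proj(c,np.array([[.395,-.399,.002],[.395,-.269,.002]])).round())
H=hsv(im).astype(int); m=((H[...,1]>90)&(H[...,2]>120)&(H[...,2]<250)&(H[...,0]<22))
E
```

```text
10.45 [ 0.4747 -0.3325  0.0794] [-0.76  0.4  -0.18  1.01  0.   -0.76] [ 0.391 -0.333  0.222] yaw -0.0
[[197. 122.]
 [426. 122.]]
```

View pics/w7.png

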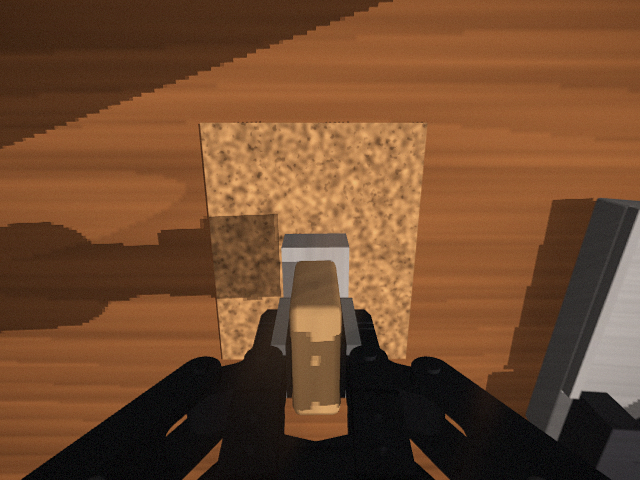

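The pad's corners are at (200,124), (427,124), (405,359) and (221,359), with the scraper held above it.

```bash
python3 - <<'E'
from h import *
im,c=load("w7"); P=cast(c,[(200,124),(427,124),(405.5,359),(221,359)],.002)[:,:2]; print(P.round(4),P.mean(0).round(4))
# foot: -x edge bottom/top at rows 234 (top front edge?) 
print(cast(c,[(282,235),(349,235),(282,246),(349,246)],.05-.0).round(4)[:,:2], cast(c,[(282,246),(349,246)],.069).round(4)[:,:2])
E
```

```text
[[ 0.3959 -0.3975]
 [ 0.396  -0.2685]
 [ 0.5548 -0.2685]
 [ 0.5542 -0.3989]] [ 0.4752 -0.3334]
[[ 0.4466 -0.3487]
 [ 0.4467 -0.3159]
 [ 0.4523 -0.3488]
 [ 0.4524 -0.3157]] [[ 0.4455 -0.3471]
 [ 0.4456 -0.3176]]
```

>>> apply_moves:
  steps:
    - [[0.5,0.15,-0.1,-2,0],[0.5,0.15,-0.1,-3.5,0],[0.5,0.15,-0.1,-4.1,0],[0.5,0.15,-0.1,-4.4,0],[0.5,0.15,-0.1,-4.5,0],[0.5,0.15,-0.1,-4.5,0]]

```text
clock: 11.25
eef_pos: [0.4777, -0.3348, 0.0397]
tcp_rot: [-1.571, -0.001, -0.0]
ft_force: [-0.1, 0.2, -1.7]
width: 0.0174
```

>>> apply_moves:
  steps:
    - [[0.5,-0.15,0.1,-0.3,0],[0.5,-0.15,0.1,-0.5,0],[0.5,-0.15,0.1,-0.65,0],[0.5,-0.15,0.1,-0.65,0],[0.5,-0.15,0.1,-0.65,0]]

```text
clock: 11.88
eef_pos: [0.4761, -0.3337, 0.0328]
tcp_rot: [-1.571, -0.0, 0.0]
ft_force: [-0.6, 0.0, -1.7]
width: 0.0176
```

>>> apply_moves:
  steps:
    - [[0.5,0,0,-0.08,0],[0.5,0,0,-0.08,0],[3,0,0,-0.08,0],[6,0,0,-0.08,0],[8.5,0,0,-0.08,0],[8.5,0,0,-0.08,0],[8.5,0,0,2,0],[8.5,0,0,7,0]]

```text
clock: 12.88
eef_pos: [0.475, -0.3328, 0.1016]
tcp_rot: [-1.568, 0.002, 0.003]
ft_force: [0.9, -0.4, 0.8]
width: 0.085
```

>>> apply_moves:
  steps:
    - [[8.5,0,0,6,0],[8.5,-1,0,12,0],[8.5,-1,0,17,0],[8.5,-1,0,17,0],[8.5,-1,0,17,0]]

```text
clock: 13.5
eef_pos: [0.4659, -0.3336, 0.2723]
tcp_rot: [-1.57, 0.0, 0.001]
ft_force: [1.0, 0.9, -0.5]
width: 0.0849
```

```bash
python3 snap.py w8; python3 - <<'E'
from h import *
im,c=load("w8"); H=hsv(im).astype(int)
cork=(H[...,1]>60)&(H[...,2]>150)
p=proj(c,np.array([[.475,-.3334,.067],[.395,-.3985,.002],[.555,-.2685,.002],[.447,-.3484,.022],[.447,-.3184,.022]])); print(p.round(1))
fo=((H[...,1]<70)&(H[...,2]>110)); u,v=p[0].astype(int)
fo[:v-60]=0; fo[v+60:]=0; fo[:,:u-40]=0; fo[:,u+40:]=0
a,q,b,l=max(blobs(fo),key=lambda t:t[0]); print("foot",a,q,b, cast(c,[(b[0],b[1]),(b[0]+b[2]-1,b[1])],.022).round(4))
cv2.imwrite("pics/w8c.png",cv2.resize(im[60:330,180:460],None,fx=2,fy=2)[:,:,::-1])
E
```

```text
13.5 [ 0.4659 -0.3336  0.2723] [-0.77  0.29  0.17  1.45 -0.   -0.77] [ 0.381 -0.333  0.414] yaw 0.02
[[315.6 214.4]
 [254.6 126.1]
 [369.3 264.3]
 [301.5 177.9]
 [329.7 177.8]]
foot 344 [322.11627907 194.80232558] [302 179  28  50] [[ 0.4482 -0.3478  0.022 ]
 [ 0.4482 -0.3191  0.022 ]]
```

View pics/w8c.png

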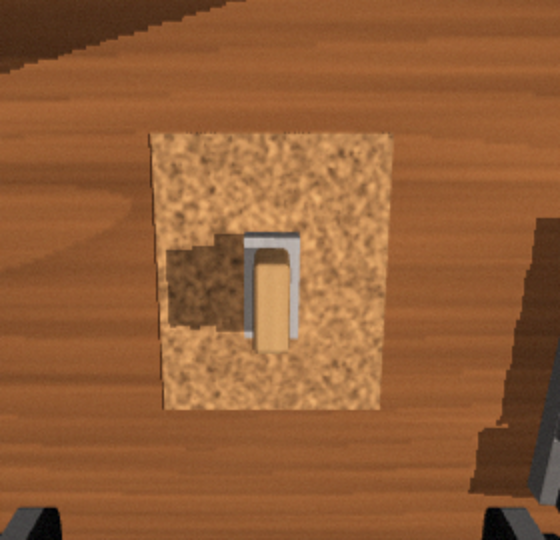

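The scraper stands centred on its cork (foot 246–298 px in the crop, pad 152–390). Next are the blanks.

>>> apply_moves:
  steps:
    - [[8.5,0,5,0,0],[8.5,0,11,0,0],[8.5,0,17,0,0],[8.5,0,23,0,0],[8.5,0,29,0,0],[8.5,0,35,0,0],[8.5,0,41,0,0],[8.5,0,47,0,0]]

```text
clock: 14.55
eef_pos: [0.4652, 0.1382, 0.2715]
tcp_rot: [-1.571, 0.002, 0.002]
ft_force: [0.6, 0.4, 0.2]
width: 0.0853
```

>>> apply_moves:
  steps:
    - [[8.5,0,5,0,0],[8.5,0,11,-1,0],[8.5,0,16,-3,0],[8.5,0,18.3,-5,0],[8.5,0,18.3,-5,0],[8.5,0,18.3,-5,0],[8.5,0,18.3,-5,0]]

```text
clock: 15.42
eef_pos: [0.4664, 0.3185, 0.2234]
tcp_rot: [-1.571, 0.0, -0.001]
ft_force: [-0.9, -0.5, 0.0]
width: 0.0849
```

```bash
python3 snap.py w9; python3 chk.py w9 .042
```

```text
15.425 [0.4664 0.3185 0.2234] [ 0.45  0.29  0.04  1.32 -0.    0.45] [0.382 0.319 0.365] yaw -0.05
1602 [325. 156.] [-145.3  352. ] [0.4177 0.3265] 0.0388
457 [127. 205.] [-87.7 178.6] [0.4606 0.1489] 0.0217
837 [315. 223.] [-84.8 348.4] [0.4777 0.3179] 0.0298
1825 [143. 286.] [ -8.5 188. ] [0.5402 0.1517] 0.0467
386 [163. 283.] [-12.7 207.3] [0.5377 0.1713] 0.0214
73 [108. 248.] [-45.1 158.2] [0.5013 0.125 ] 0.009
120 [124. 247.] [-47.6 173. ] [0.5  0.14] 0.0115
122 [124. 263.] [-31.1 171. ] [0.5164 0.1366] 0.0118
122 [108. 265.] [-28.1 156.4] [0.5181 0.1218] 0.0118
250 [114. 302.] [ 11.6 158.3] [0.5578 0.1203] 0.0176
118 [125. 279.] [-14.7 171. ] [0.5327 0.1352] 0.0118
147 [130. 301.] [  9.  173.5] [0.5564 0.1358] 0.0135
133 [130. 348.] [ 64.6 169.2] [0.6115 0.1268] 0.0134
tcp bed [-96.  348.1] [0.4664 0.3185 0.2235] 15.475
```

>>> apply_moves:
  steps:
    - [[8.5,-3,0.8,-4,0],[8.5,-4.9,0.8,-9,0],[8.5,-4.9,0.8,-15,0],[8.5,-4.9,0.8,-19.5,0],[8.5,-4.9,0.8,-21.3,0],[8.5,-4.9,0.8,-21.3,0],[3,-4.9,0.8,-21.3,0],[3,-4.9,0.8,-21.3,0]]
  squeeze: 60

```text
clock: 16.48
eef_pos: [0.4179, 0.3276, 0.0111]
tcp_rot: [-1.57, -0.002, -0.001]
ft_force: [-0.5, -0.7, 0.3]
width: 0.0511
```

>>> apply_moves:
  steps:
    - [[2.5,0,0,0,0],[2.5,0,0,0,0],[2.5,0,0,0,0]]
  squeeze: 80

```text
clock: 16.85
eef_pos: [0.4177, 0.3276, 0.0111]
tcp_rot: [-1.57, -0.002, -0.001]
ft_force: [-1.9, -0.9, 6.9]
width: 0.0384
```

>>> apply_moves:
  steps:
    - [[2.5,0,0,2,0],[2.5,0,0,4.5,0],[2.5,1,-3,5,0],[2.5,2,-7,5,-1],[2.5,4,-12,5,-1.5],[2.5,5,-17,5,-2],[2.5,7,-22,5,-3],[2.5,8,-27,5,-4]]

```text
clock: 17.85
eef_pos: [0.4978, 0.0556, 0.0601]
tcp_rot: [-1.57, 0.054, -0.056]
ft_force: [1.1, -0.2, -3.7]
width: 0.0385
```

>>> apply_moves:
  steps:
    - [[2.5,1.5,-4,0,0],[2.5,2.3,-8,0,-0.5],[2.5,2.5,-9.3,0,-0.8],[2.5,2.5,-9.3,-1,-0.8],[2.5,2.5,-9.3,-2,-0.8],[2.5,2.5,-9.3,-2.4,-0.8],[2.5,2.5,-9.3,-2.5,-0.8],[2.5,2.5,-9.3,-2.5,-0.8]]

```text
clock: 18.85
eef_pos: [0.5221, -0.0353, 0.0349]
tcp_rot: [-1.57, 0.065, -0.065]
ft_force: [-0.3, -0.2, -3.5]
width: 0.038
```

>>> apply_moves:
  steps:
    - [[2.5,0,0,-0.15,0],[2.5,0,0,-0.17,0],[4.5,0,0,-0.17,0],[6.5,0,0,-0.17,0],[6.5,0,0,-0.17,0],[6.5,0,0,2,0],[6.5,0,0,6,0],[6.5,0,0,10,0]]

```text
clock: 19.85
eef_pos: [0.5219, -0.0357, 0.1359]
tcp_rot: [-1.57, 0.066, -0.065]
ft_force: [0.8, -0.1, -1.6]
width: 0.0653
```

>>> apply_moves:
  steps:
    - [[0,-4,0.3,5,0],[0,-5,0.4,8,0],[0,-5,0.4,8,0],[0,-5,0.4,8,0]]

```text
clock: 20.35
eef_pos: [0.4721, -0.0317, 0.2142]
tcp_rot: [-1.57, 0.066, -0.065]
ft_force: [-0.3, -0.9, -0.2]
width: -0.0001
```

```bash
python3 snap.py w10; python3 chk.py w10 .064; python3 - <<'E'
from h import *
im,c=load("w10"); cv2.imwrite("pics/w10c.png",im[:,:,::-1])
E
```

```text
20.35 [ 0.4721 -0.0317  0.2142] [-0.24  0.13 -0.18  1.25  0.   -0.16] [ 0.388 -0.024  0.356] yaw -4.79
4804 [484. 244.] [-41.1 141. ] [0.5038 0.1076] 0.0658
113 [456. 253.] [-33.4 118.4] [0.5097 0.0844] 0.0102
1338 [316. 276.] [-11.5   0.1] [ 0.5215 -0.0354] 0.0358
155 [447. 288.] [  0.2 114.9] [0.5428 0.0781] 0.0123
159 [469. 339.] [ 52.1 141.5] [0.5967 0.1002] 0.0131
tcp bed [-61.3  -0.4] [ 0.4719 -0.0317  0.2138] 20.4
```

View pics/w10c.png

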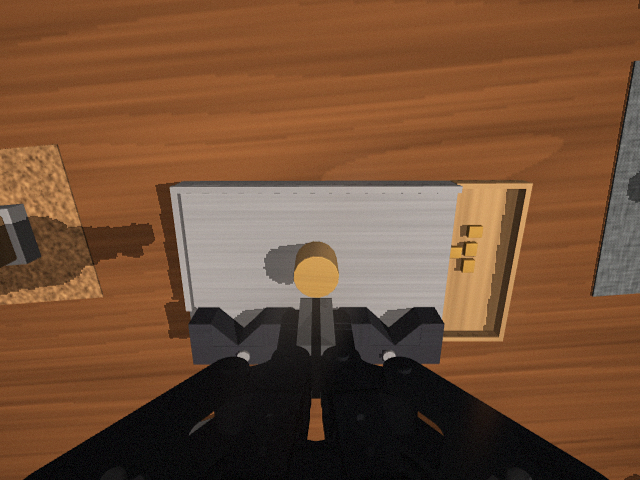

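The 40 mm blank stands upright on the bed at (316,276), in front of the middle notch, with the scraper undisturbed. I'm lowering the closed fingers behind it to push.

>>> apply_moves:
  steps:
    - [[0,0,0,-5,0],[0,0,0,-11,0],[0,0,0,-16,0],[0,0,0,-18,0],[0,0,0,-18.2,0],[0,0,0,-18.2,0]]

```text
clock: 21.15
eef_pos: [0.4723, -0.0318, 0.0328]
tcp_rot: [-1.57, 0.066, -0.065]
ft_force: [-0.0, -0.1, 0.8]
width: 0.0003
```

>>> apply_moves:
  steps:
    - [[0,0.9,-0.08,0,0],[0,1.8,-0.15,0,0],[0,2.6,-0.22,0,0],[0,3.4,-0.29,0,0],[0,4.2,-0.35,0,0],[0,5,-0.42,0,0],[0,5.5,-0.46,0,0],[0,5.8,-0.49,0,0]]

```text
clock: 22.15
eef_pos: [0.5303, -0.0366, 0.0327]
tcp_rot: [-1.57, 0.066, -0.065]
ft_force: [-2.4, 0.2, 0.6]
width: 0.0001
```

```bash
cat > st.py <<'E'
from h import *
t=np.array([.533,-.0364]);p=np.radians(-4.8);Rm=np.array([[np.cos(p),-np.sin(p)],[np.sin(p),np.cos(p)]])
s=robot.read_state();print("tcp bed",((s["eef_pos"][:2]-t)@Rm*1e3).round(1),s["eef_pos"].round(4),"F bed",(s["ft_force"][:2]@Rm).round(1),s["ft_force"].round(1),s["clock"])
E
python3 st.py
```

```text
tcp bed [-2.7 -0.4] [ 0.5303 -0.0366  0.0327] F bed [-2.4 -0. ] [-2.4  0.2  0.6] 22.15
```

>>> apply_moves:
  steps:
    - [[0,0.2,-0.02,0,0],[0,0.4,-0.03,0,0],[0,0.5,-0.04,0,0],[0,0.5,-0.04,0,0]]

```text
clock: 22.65
eef_pos: [0.5352, -0.037, 0.0328]
tcp_rot: [-1.57, 0.065, -0.066]
ft_force: [0.2, 0.4, -0.3]
width: -0.0
```

>>> apply_moves:
  steps:
    - [[0,0.1,-0.01,0,0],[0,0.2,-0.02,0,0],[0,0.2,-0.02,0,0]]

```text
clock: 23.02
eef_pos: [0.5372, -0.0373, 0.0328]
tcp_rot: [-1.57, 0.065, -0.066]
ft_force: [-0.8, -0.0, 0.1]
width: 0.0
```

>>> apply_moves:
  steps:
    - [[0,0.1,-0.01,0,0],[0,0.2,-0.02,0,0],[0,0.2,-0.02,0,0]]

```text
clock: 23.4
eef_pos: [0.5388, -0.0373, 0.0327]
tcp_rot: [-1.57, 0.066, -0.065]
ft_force: [-3.2, 0.9, 1.2]
width: -0.0001
```

>>> apply_moves:
  steps:
    - [[0,0.1,-0.01,0,0],[0,0.1,-0.01,0,0]]

```text
clock: 23.65
eef_pos: [0.5388, -0.0373, 0.0326]
tcp_rot: [-1.57, 0.067, -0.064]
ft_force: [-7.8, 1.3, 3.8]
width: -0.0
```

>>> apply_moves:
  steps:
    - [[0,0.1,-0.01,0,0],[0,0.15,-0.01,0,0],[0,0.15,-0.01,0,0]]

```text
clock: 24.02
eef_pos: [0.5388, -0.0372, 0.0322]
tcp_rot: [-1.57, 0.07, -0.062]
ft_force: [-12.7, 0.1, 5.3]
width: 0.0
```

```bash
python3 st.py
```

```text
tcp bed [ 5.9 -0.3] [ 0.5388 -0.0372  0.0322] F bed [-12.7  -1. ] [-12.7   0.1   5.3] 24.025
```

It has come to a firm stop at 12.7 N. Backing off, then checking from above.

>>> apply_moves:
  steps:
    - [[0,-0.5,0.04,0,0],[0,-1.5,0.1,0,0],[0,-3,0.25,0,0],[0,-5,0.4,3,0],[0,-6,0.5,9,0],[0,-6.5,0.5,15,0],[0,-6.5,0.5,18,0],[0,-6.5,0.5,18,0]]

```text
clock: 25.02
eef_pos: [0.4769, -0.0327, 0.2151]
tcp_rot: [-1.571, 0.062, -0.069]
ft_force: [0.9, 0.2, 0.5]
width: 0.0
```

>>> apply_moves:
  steps:
    - [[0,-3,0,4,0],[0,-4,0,4,0],[0,-4,0,4,0],[0,-4,0,4,0]]

```text
clock: 25.52
eef_pos: [0.4365, -0.0326, 0.2516]
tcp_rot: [-1.569, 0.067, -0.064]
ft_force: [-0.0, 0.1, -0.2]
width: 0.0003
```

```bash
python3 snap.py w11; python3 chk.py w11 .064; python3 - <<'E'
from h import *
im,c=load("w11"); cv2.imwrite("pics/w11c.png",cv2.resize(im[180:420,140:540],None,fx=2,fy=2,interpolation=2)[:,:,::-1])
E
```

```text
25.525 [ 0.4365 -0.0326  0.2516] [-0.27  0.06 -0.17  1.34  0.   -0.18] [ 0.352 -0.025  0.394] yaw -4.79
4191 [467. 269.] [-38.  142.6] [0.507  0.1089] 0.0709
92 [443. 270.] [-36.5 119.6] [0.5066 0.0858] 0.0105
173 [436. 304.] [  0.5 116.6] [0.5432 0.0797] 0.0149
tcp bed [-96.4  -4.3] [ 0.4366 -0.0326  0.2517] 25.575
```

View pics/w11c.png

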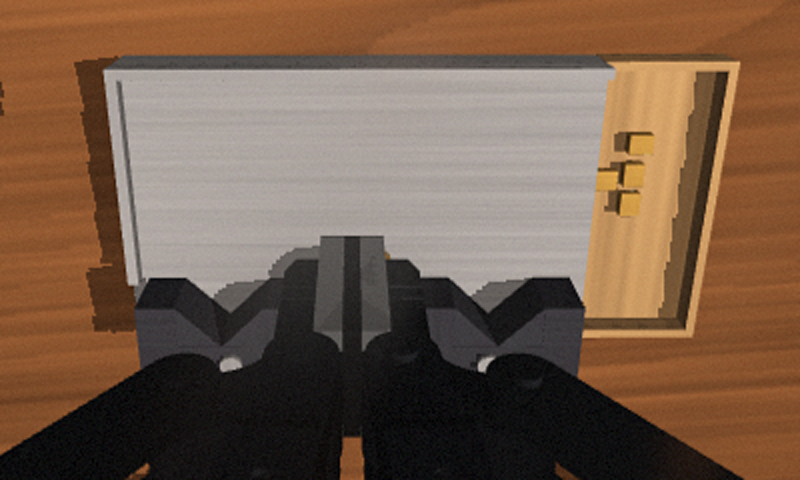

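The closed fingers hide the blank, so I'll open them and measure numerically.

>>> apply_moves:
  steps:
    - [[8.5,2,0,2,0],[8.5,4,0,4,0],[8.5,4,0,4,0],[8.5,4,0,4,0],[8.5,4,0,4,0]]

```text
clock: 26.2
eef_pos: [0.4758, -0.0325, 0.292]
tcp_rot: [-1.57, 0.067, -0.064]
ft_force: [-0.4, 0.6, -0.9]
width: 0.0851
```

```bash
python3 snap.py w12; python3 chk.py w12 .064; python3 - <<'E'
from h import *
im,c=load("w12"); g=cv2.cvtColor(im,cv2.COLOR_RGB2GRAY); H=hsv(im).astype(int)
t=np.array([.533,-.0364]);p=np.radians(-4.8);Rm=np.array([[np.cos(p),-np.sin(p)],[np.sin(p),np.cos(p)]])
W=lambda b:np.r_[t+Rm@np.array(b[:2]),b[2]]
print("apex top proj",proj(c,[W((.064,y,.056)) for y in(-.075,0,.075)]).round(1).tolist())
# screws and vblock back ends as y references on top face
m=((g<95)&(H[...,1]<90)).astype(np.uint8); pr=proj(c,[W((.085,-.12,.056)),W((.085,.12,.056)),W((.04,0,.056))]); print(pr.round(1))
r=int(pr[0,1])-6; row=np.nonzero(m[r,130:520])[0]+130; print("row",r,"dark from/to",row.min(),row.max(), [((cast(c,(x,r),.056)[0,:2]-t)@Rm*1e3).round(1) for x in(row.min(),row.max())])
E
```

```text
26.2 [ 0.4758 -0.0325  0.292 ] [-0.24  0.12 -0.    1.45 -0.   -0.16] [ 0.392 -0.025  0.434] yaw -4.78
157 [636. 173.] [-84.7 319.1] [0.4753 0.2886] 0.0141
3505 [457. 223.] [-32.8 146.7] [0.5125 0.1125] 0.0698
270 [428. 250.] [ -2.6 119.6] [0.5404 0.083 ] 0.0199
137 [439. 258.] [  5.8 132.7] [0.5499 0.0954] 0.0142
671 [317. 282.] [34.4  0.5] [ 0.5674 -0.0388] 0.0323
tcp bed [-57.3  -0.9] [ 0.4759 -0.0325  0.2922] 26.25
apex top proj [[251.1, 302.2], [316.3, 302.2], [381.5, 302.1]]
[[213.7 318.2]
 [419.  318.1]
 [316.3 283.2]]
row 312 dark from/to 214 419 [array([  76.7, -118.9]), array([ 77. , 119.3])]
```

The 40 mm blank measures (34.4, 0.5) mm in bed axes against an expected (about 35, 0), so it is seated and centred. Next is the second blank.

>>> apply_moves:
  steps:
    - [[8.5,0,5,0,1],[8.5,0,11,0,2],[8.5,0,17,-1,3],[8.5,0,23,-3,4],[8.5,-1,29,-5,4.8],[8.5,-1,34,-7,4.8],[8.5,-1,35.1,-7,4.8],[8.5,-1,35.1,-7,4.8]]

```text
clock: 27.25
eef_pos: [0.4663, 0.3186, 0.2227]
tcp_rot: [-1.571, -0.001, 0.001]
ft_force: [0.1, -0.0, 0.3]
width: 0.085
```

>>> apply_moves:
  steps:
    - [[8.5,0,0,0,0]]

```text
clock: 27.38
eef_pos: [0.4668, 0.3173, 0.2234]
tcp_rot: [-1.571, -0.0, -0.001]
ft_force: [-0.8, 0.6, 1.2]
width: 0.0847
```

```bash
python3 snap.py w13; python3 chk.py w13 .042|head -5; python3 st.py
```

```text
27.375 [0.4668 0.3173 0.2234] [ 0.45  0.29  0.04  1.32 -0.    0.45] [0.382 0.318 0.365] yaw -0.04
506 [129. 206.] [-87.1 179.3] [0.4612 0.1495] 0.0228
1948 [143. 283.] [-11.  186.9] [0.5377 0.1507] 0.0481
388 [164. 283.] [-12.2 207.3] [0.5382 0.1712] 0.0215
93 [110. 247.] [-45.2 158.9] [0.5013 0.1258] 0.0102
128 [125. 262.] [-31.  170.9] [0.5164 0.1365] 0.0121
tcp bed [-95.4 346.8] [0.4669 0.3172 0.2235] F bed [-0.3  0.1] [-0.3  0.1 -0. ] 27.425
```

Blank a isn't in that list, so I'm printing all the candidates.

```bash
python3 chk.py w13 .042|awk '$1>300'; python3 - <<'E'
from h import *
im,c=load("w13"); cv2.imwrite("pics/w13v.png",im[:,:,::-1]); g=hsv(im).astype(int); m=(g[...,0]>=12)&(g[...,0]<30)&(g[...,1]>110)&(g[...,2]>150)
for a,p,b,l in blobs(m,250):
    if p[0]>230: print(a,p,b,cast(c,p,.042)[0,:2])
s=read_camera("top"); ct=get_calibration("top"); H=hsv(s).astype(int); m=(H[...,0]>=15)&(H[...,0]<28)&(H[...,1]>130)&(H[...,2]>150)
for a,p,b,l in blobs(m,50): print("top",a,p.round(),cast(ct,p,.042)[0,:2].round(4))
E
```

```text
506 [129. 206.] [-87.1 179.3] [0.4612 0.1495] 0.0228
1948 [143. 283.] [-11.  186.9] [0.5377 0.1507] 0.0481
388 [164. 283.] [-12.2 207.3] [0.5382 0.1712] 0.0215
367 [114. 289.] [ -1.8 157.6] [0.5444 0.1208] 0.021
643 [356. 314.] [  6.6 396.1] [0.5727 0.3578] 0.0285
tcp bed [-95.4 346.8] [0.4669 0.3172 0.2235] 27.425
848 [354.27476415  89.75589623] [251  85 215   9] [0.36511308 0.34908991]
5036 [482.12708499 134.62470214] [388 114 227  43] [0.40042077 0.45810067]
1353 [471.36659276 288.26607539] [380 281 204  19] [0.54419131 0.46868396]
692 [356.19508671 314.44942197] [341 301  32  29] [0.5729429  0.35776393]
top 195 [341. 231.] [ 0.5725 -0.043 ]
top 114 [178. 230.] [0.5719 0.3539]
```

Blank a was knocked to about (0.573, 0.358), and both cameras agree. I'll go over it and look again.

>>> apply_moves:
  steps:
    - [[8.5,5,2,0,0],[8.5,9,3.8,0,0],[8.5,9,3.8,0,0],[8.5,9,3.8,0,0]]

```text
clock: 27.98
eef_pos: [0.5566, 0.3554, 0.2228]
tcp_rot: [-1.571, 0.001, -0.0]
ft_force: [-0.6, 0.1, 0.3]
width: 0.0848
```

```bash
python3 snap.py w14; python3 - <<'E'
from h import *
for a,px,q,w in brass("w14",.042,show=False):
    if a>300: print(a,px.round(1),q.round(4),w)
E
```

```text
27.975 [0.5566 0.3554 0.2228] [ 0.44  0.46  0.3   1.41 -0.    0.44] [0.472 0.356 0.365] yaw -0.05
879 [ 89.4 135.3] [0.4898 0.165  0.042 ] 0.028202169638765498
359 [ 49.6 139. ] [0.4927 0.1308 0.042 ] 0.018081141434956708
2803 [ 83.  155.5] [0.5065 0.1562 0.042 ] 0.051247518738820066
838 [318.1 229. ] [0.5729 0.3578 0.042 ] 0.029920950521781405
734 [ 96.6 254.9] [0.598  0.1498 0.042 ] 0.02870644233810131
398 [ 98.  269.9] [0.6132 0.1482 0.042 ] 0.02144333508552278
```

>>> apply_moves:
  steps:
    - [[8.5,1.6,0.2,-5,0],[8.5,1.6,0.2,-11,0],[8.5,1.6,0.2,-16,0],[8.5,1.6,0.2,-20,0],[8.5,1.6,0.2,-21.2,0],[8.5,1.6,0.2,-21.2,0],[2.5,1.6,0.2,-21.2,0],[2.5,1.6,0.2,-21.2,0]]
  squeeze: 60

```text
clock: 29.02
eef_pos: [0.5733, 0.3588, 0.0126]
tcp_rot: [-1.57, -0.002, -0.002]
ft_force: [-0.4, 0.8, 0.2]
width: 0.0507
```

>>> apply_moves:
  steps:
    - [[2,0,0,0,0],[2,0,0,0,0],[2,0,0,0,0]]
  squeeze: 80

```text
clock: 29.4
eef_pos: [0.5731, 0.3587, 0.012]
tcp_rot: [-1.57, -0.002, -0.001]
ft_force: [-0.8, -0.9, 5.8]
width: 0.03
```

>>> apply_moves:
  steps:
    - [[2,0,0,2,0],[2,0,0,4.5,0],[2,-1,-3,5,0],[2,-2,-7,5,-1],[2,-3,-12,5,-1.5],[2,-4.4,-17,5,-2],[2,-4.4,-22,5,-3],[2,-4.4,-27,5,-4]]

```text
clock: 30.4
eef_pos: [0.5282, 0.0869, 0.061]
tcp_rot: [-1.57, 0.055, -0.055]
ft_force: [1.0, 0.4, -2.7]
width: 0.0302
```

>>> apply_moves:
  steps:
    - [[2,0,-4,0,-0.5],[2,0,-5,0,-0.8],[2,0,-5,0,-0.8],[2,0,-5,-1,-0.8],[2,0,-5,-2,-0.8],[2,0,-5,-2.4,-0.8],[2,0,-5,-2.6,-0.8],[2,0,-5,-2.6,-0.8]]

```text
clock: 31.4
eef_pos: [0.5286, 0.0385, 0.0347]
tcp_rot: [-1.57, 0.065, -0.065]
ft_force: [-0.4, -0.4, -3.2]
width: 0.0298
```

```bash
python3 st.py
```

```text
tcp bed [-10.7  74.3] [0.5286 0.0385 0.0347] F bed [-0.4 -0.4] [-0.4 -0.4 -3.2] 31.4
```

>>> apply_moves:
  steps:
    - [[2,0,0,-0.07,0],[2,0,0,-0.07,0],[4,0,0,-0.07,0],[6,0,0,-0.07,0],[6,0,0,-0.07,0],[6,0,0,2,0],[6,0,0,6,0],[6,0,0,10,0]]

```text
clock: 32.4
eef_pos: [0.5283, 0.0384, 0.1358]
tcp_rot: [-1.57, 0.066, -0.065]
ft_force: [-0.2, -0.1, -0.3]
width: 0.0602
```

>>> apply_moves:
  steps:
    - [[3,-4,0.3,5,0],[0,-5,0.5,8,0],[0,-5,0.5,8,0],[0,-5,0.5,8,0]]

```text
clock: 32.9
eef_pos: [0.4786, 0.0434, 0.2142]
tcp_rot: [-1.57, 0.066, -0.065]
ft_force: [0.4, -1.4, -0.0]
width: 0.0
```

```bash
python3 snap.py w15; python3 chk.py w15 .064|awk '$1>600'; python3 st.py
```

```text
32.9 [0.4786 0.0434 0.2142] [-0.08  0.15 -0.17  1.26 -0.   -0.  ] [0.394 0.051 0.356] yaw -4.78
5027 [408. 246.] [-39.  153.2] [0.5069 0.1195] 0.0674
872 [315. 277.] [-10.9  74.5] [0.5284 0.0387] 0.0289
1202 [233. 323.] [35.6  0.2] [ 0.5685 -0.0392] 0.0356
tcp bed [-61.   74.9] [0.4784 0.0434 0.2137] 32.95
tcp bed [-61.   74.9] [0.4784 0.0434 0.2137] F bed [0.  0.9] [0.1 0.8 0.1] 32.95
```

>>> apply_moves:
  steps:
    - [[0,0,0,-5,0],[0,0,0,-11,0],[0,0,0,-16,0],[0,0,0,-18,0],[0,0,0,-18.1,0],[0,0,0,-18.1,0]]

```text
clock: 33.7
eef_pos: [0.4789, 0.0433, 0.0339]
tcp_rot: [-1.57, 0.066, -0.065]
ft_force: [-0.0, -0.8, 0.4]
width: -0.0003
```

>>> apply_moves:
  steps:
    - [[0,1.2,-0.1,0,0],[0,2.2,-0.18,0,0],[0,3,-0.25,0,0],[0,3.9,-0.33,0,0],[0,4.8,-0.4,0,0],[0,5.7,-0.48,0,0],[0,6.4,-0.54,0,0],[0,6.8,-0.57,0,0]]

```text
clock: 34.7
eef_pos: [0.547, 0.0376, 0.0337]
tcp_rot: [-1.57, 0.066, -0.066]
ft_force: [-1.6, -0.1, 0.7]
width: 0.0001
```

>>> apply_moves:
  steps:
    - [[0,0.2,-0.02,0,0],[0,0.4,-0.03,0,0],[0,0.5,-0.04,0,0],[0,0.5,-0.04,0,0]]

```text
clock: 35.2
eef_pos: [0.5516, 0.0373, 0.0338]
tcp_rot: [-1.57, 0.065, -0.066]
ft_force: [-1.0, 0.1, -0.1]
width: 0.0002
```

```bash
python3 st.py
```

```text
tcp bed [12.4 75. ] [0.5516 0.0373 0.0338] F bed [-1.  0.] [-1.   0.1 -0.1] 35.2
```

>>> apply_moves:
  steps:
    - [[0,0.1,-0.01,0,0],[0,0.2,-0.02,0,0],[0,0.3,-0.02,0,0],[0,0.3,-0.02,0,0]]

```text
clock: 35.7
eef_pos: [0.5542, 0.0372, 0.0337]
tcp_rot: [-1.57, 0.066, -0.065]
ft_force: [-2.3, 0.7, 1.7]
width: 0.0002
```

>>> apply_moves:
  steps:
    - [[0,0.05,0,0,0],[0,0.1,-0.01,0,0],[0,0.1,-0.01,0,0]]

```text
clock: 36.08
eef_pos: [0.5545, 0.0374, 0.0336]
tcp_rot: [-1.569, 0.067, -0.064]
ft_force: [-5.6, 1.2, 1.9]
width: 0.0001
```

```bash
python3 st.py
```

```text
tcp bed [15.3 75.3] [0.5545 0.0374 0.0336] F bed [-5.7  0.7] [-5.6  1.2  1.9] 36.075
```

>>> apply_moves:
  steps:
    - [[0,0.1,-0.01,0,0],[0,0.2,-0.02,0,0],[0,0.2,-0.02,0,0]]

```text
clock: 36.45
eef_pos: [0.5547, 0.0373, 0.0332]
tcp_rot: [-1.569, 0.07, -0.061]
ft_force: [-13.5, 1.7, 5.7]
width: 0.0003
```

```bash
python3 st.py
```

```text
tcp bed [15.4 75.2] [0.5547 0.0373 0.0332] F bed [-13.6   0.6] [-13.5   1.7   5.7] 36.45
```

Seated firmly at 15.4 mm against an expected 15.6 mm, with 13.6 N. I'm backing off, opening the fingers, and checking everything.

>>> apply_moves:
  steps:
    - [[0,-0.5,0.04,0,0],[0,-1.5,0.1,0,0],[0,-3,0.25,0,0],[0,-5,0.4,3,0],[0,-6,0.5,9,0],[0,-6.5,0.5,15,0],[3,-7,-1,20,0],[8.5,-7,-3,24,0]]

```text
clock: 37.45
eef_pos: [0.4866, 0.0068, 0.2763]
tcp_rot: [-1.57, 0.063, -0.067]
ft_force: [0.6, 0.4, 0.5]
width: 0.0361
```

>>> apply_moves:
  steps:
    - [[8.5,0,-3.5,2,0],[8.5,0,-3.5,2,0],[8.5,0,-3.5,2,0],[8.5,0,-3.5,2,0]]

```text
clock: 37.95
eef_pos: [0.487, -0.0275, 0.2931]
tcp_rot: [-1.569, 0.066, -0.064]
ft_force: [0.2, -0.1, 0.5]
width: 0.0851
```

```bash
python3 snap.py w16; python3 chk.py w16 .064|awk '$1>400'; python3 - <<'E'
from h import *
im,c=load("w16"); g=cv2.cvtColor(im,cv2.COLOR_RGB2GRAY)
print("foot -x edge expected",proj(c,[[.447,-.3484,.022],[.447,-.3184,.022]]).round().tolist())
s=read_camera("scene"); t=read_camera("top"); ct=get_calibration("top"); cv2.imwrite("pics/top9.png",t[:,:,::-1])
H=hsv(t).astype(int); m=(H[...,0]>=15)&(H[...,0]<28)&(H[...,1]>130)&(H[...,2]>150)
for a,p,b,l in blobs(m,5): print("top",a,p.round(),cast(ct,p,.064)[0,:2].round(4),cast(ct,p,.009)[0,:2].round(4))
a=cv2.resize(im[100:400,80:560],(700,437),interpolation=2); b=cv2.resize(t[200:320,245:495],None,fx=1.3,fy=1.3); d=cv2.resize(s[140:350,170:400],None,fx=.75,fy=.75)
out=np.zeros((600,700,3),np.uint8); out[:437]=a; out[440:440+b.shape[0],:b.shape[1]]=b; out[440:440+d.shape[0],340:340+d.shape[1]]=d[:160]
cv2.imwrite("pics/final.png",out[:,:,::-1])
E
```

```text
37.95 [ 0.487  -0.0275  0.2931] [-0.23  0.14  0.02  1.46  0.   -0.15] [ 0.403 -0.02   0.435] yaw -4.74
3302 [454. 217.] [-28.5 149.7] [0.5171 0.1151] 0.0675
700 [311. 272.] [34.5  0.3] [ 0.5674 -0.039 ] 0.0328
539 [379. 278.] [41.8 74.9] [0.5809 0.0347] 0.0289
tcp bed [-46.4   5.1] [ 0.4872 -0.0275  0.2931] 38.0
foot -x edge expected [[27.0, 180.0], [53.0, 178.0]]
top 43 [308. 223.] [0.5856 0.0371] [0.5978 0.0373]
top 18 [277. 243.] [0.537  0.1118] [0.5467 0.1159]
top 16 [276. 250.] [0.5199 0.1134] [0.5288 0.1175]
top 18 [282. 250.] [0.5214 0.0983] [0.5303 0.1017]
top 18 [274. 257.] [0.5022 0.1163] [0.5101 0.1206]
```

View pics/final.png

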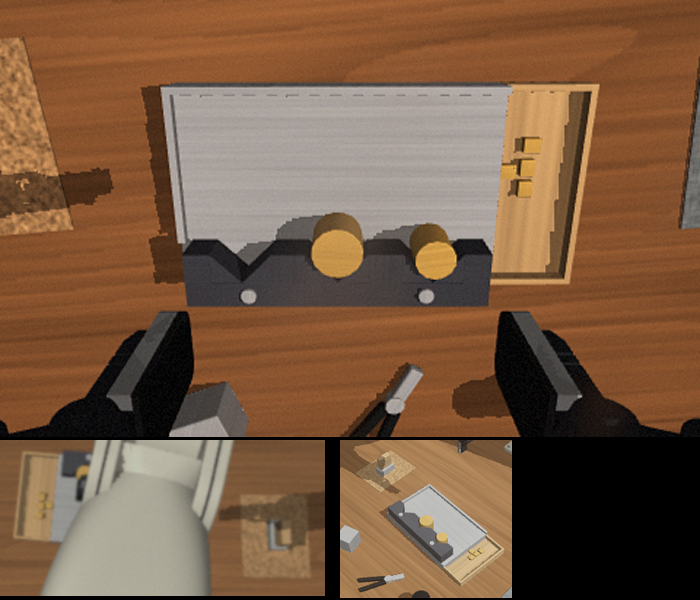

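The final picture shows the blanks upright in notches 1 and 2, touching both faces, the bed clear and four chips in the tray. The scraper is mid-pad and the bystanders haven't moved. Handing in.

```bash
python3 -c "
from workcell import robot
print(robot.finish_job())"
```

```text
the job is handed in; nothing more can be done
None
```

The job is done and handed in at 38 s of the 210 s. One scraper stroke swept all four offcuts off the bed's open end into the tray. I put the scraper back on its cork before touching the blanks, then pushed the two blanks that were there upright into their notches.

| Blank | Notch | Measured centre, bed x, y (mm) | Nominal (mm) | Last push |
|---|---|---|---|---|
| 40 mm | 1 (middle) | 34.5, 0.3 | 35.7, 0 | stopped firmly at about 13 N |
| 32 mm | 2 (beside the tray) | 41.8, 74.9 | 41.4, 75 | stopped firmly at about 13.5 N |

- **Offcuts:** the wrist, top and scene views showed all four on the tray floor and the bed clear. One lies flat right against the bed's end wall.
- **Scraper:** it stood upright within about 2 mm of the pad's middle when I measured it just after placing it. After that I only saw it in the last picture, where it still looked centred.
- **Bystanders:** the steel block and pliers looked unmoved in the last picture. The jar is mostly out of that view, but the arm was never near it.
- **Disturbance:** the 32 mm blank was knocked about 10 cm across its mat partway through; I found it again and picked it up normally.
- **Disagreements:** the top and wrist cameras differed by 2–4 mm on the bed's position, so I used the wrist view. The gripper also read each blank about 2 mm narrower than its nominal size; I took their sizes from the pictures.

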